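Hang the S-hook in the rail's groove and the bin on the hook

ROBOT

A 7-joint arm with a two-finger parallel gripper is mounted at the origin on the work surface. World frame = base frame: x ahead of the robot, y to its left, z up, the work surface at z = 0. Lengths are in mm, angles in rad, forces in N, time in s.
With the tool pointing down it reaches from about 350 to 900 mm from the base axis. Payload 8.1 kg.
Tool frame: the origin (TCP) lies midway between the tips of the shut fingers; the grasp point (between the pads) lies 19 mm behind it (r.hold_point_z is the z of the grasp point in the tool frame, in mm); z points along the fingers, x is the direction in which the jaws open and shut, and the axes are right-handed (so a half turn about z gives the same grasp; the last joint's range is limited). The gripper opens to 85 mm and grips with 20 to 120 N. Pads are 22 mm wide; open, the fingers measure 114 mm over their backs; the gripper's body (76 mm by 85 mm) begins 54 mm behind the grasp point. The pads swing forward as they close: fully open they stand 13 mm farther back than shut.
Start: joints at [1.042, 0.434, 0.025, 1.573, -0.012, 1.134, -0.075], TCP at [258.135, -569.218, 209.923] pointing down, gripper open.
Joint ranges: [-2.62, 2.62], [-0.44, 2.09], [-1.27, 1.32], [0.08, 2.57], [-1.32, 4.46], [0.12, 2], [-2.74, 2.74]. Speed limits (rad/s): [2.22, 2.22, 3.01, 3.01, 3.14, 3.14, 3.14].

INTERFACE

Orientations are given as a unit quaternion [x, y, z, w].
In Python, from rig import telemetry, viewer, r gives the robot as it stands. The module is installed in compiled form; this text tells all that it offers.
- The arm moves only by the shell command python3 -m creep 'ROWS' [FORCE]. ROWS is JSON, a list of rows, each an object of numbers: "jaw": the closure, from 0 (fully open) to 1 (shut); "tx", "ty", "tz": the shift along the world's x, y, z in mm; "rx", "ry", "rz": the turn, a rotation vector about the world's x, y, z in rad. In form: [{"jaw": .., "tx": .., "ty": .., "tz": .., "rx": .., "ry": .., "rz": ..}, ...]. A call has 1 to 5 rows; each row shifts and turns the commanded pose from where the row before left it; what a row does not reach is not made up. A row lasts 1/8 s, in which the tool goes at most 62.5 mm and 10.7 degrees, less where a joint would pass 70% of its speed; a pose out of reach is approached as far as the arm can. A call is refused whole if a number of a shift passes 62.5 or a number of a turn 0.188, either way. A call with a gripper value outside its range is refused whole. The fingers move at their own pace and stop on an object; FORCE is the grip in N (left out, the last holds). Time passes only in rows, so rows that do not move let the fingers close. It gives the time, the measured TCP pose, the force and the opening at its end, in the units of the state.
- telemetry.get_obs(): the state, without advancing time (a new reading comes with each control period).
- viewer.get_image(name): name is "side" or "top"; returns a dict with "frame" (480x640x3 uint8, red, green, blue), "fx", "fy", "cx", "cy" (pixels), "k1" (the pictures are not rectified: a ray, as slopes to the right and down, at radius r is drawn at 1 + k1 r^2 times it, then the intrinsics apply), "R" (3x3) and "t" (3): a world point X has camera coordinates R X + t. Camera axes: x right, y down, z forward; pixel columns grow to the right and rows downward; lengths in mm; the calibration is good to about 2 mm. A picture is of the moment at which its call begins. There is no depth.
- r.hand_in(): hands the job in, once; it reports no verdict.
The state is a dict: "clock": time; "qpos": joint angles; "dq": joint speeds; "effort": joint torques, N m; "tool_pos": TCP position; "tcp_rot": TCP orientation; "contact_force": force on the tool from outside, world axes, zero at the start; "torque": the same for the moment, N m; "opening": finger opening in mm.
Only numpy, scipy, OpenCV 4.12 (cv2) and the standard library are available. Lean on these libraries where they do the work, as an engineer would, in place of code of your own. Each camera call takes 0.05 s, during which the arm holds its last target. There are 200 camera calls.

TASK

Take the steel S-hook off its parking peg and hang it over the bar of the drying rail so that it sits right down in the bar's turned groove, and let go of it; find the groove gently, never pressing on the rail harder than about 25 N. Then pick up the small steel bin by a lug and hang it by the peak of its bail in the hook's lower curl, so that it hangs free, level and still under the rail. Leave the glassware and other things on the bench where they are.

Things in the scene. Friction and masses are not known exactly. Their poses are not given: they have to be found in the camera images.
- rail: drying rail, fixed: a level round aluminium bar, 24 mm thick, 300 mm long, axis 280 mm above the table, held in clamps (40 mm high, 24 mm wide) on two posts 240 mm apart. Origin on the table midway between the posts; y runs along the bar, x across it. The bar is rigid
- bar_mid (a point): bar axis midway between the posts. The bar has one turned groove with a dark floor: neck 14 mm thick, 13 mm wide at the floor, 16 mm at the mouth. The bar is shifted lengthwise in its clamps by an unknown amount: the groove's middle lies anywhere within 30 mm either side of this point along the bar, and is not measured; it has to be seen or felt
- peg: parking peg, fixed: a level peg 18 mm thick along its y axis, axis 160 mm above the table, held at one end by a post 85 mm towards -y, with a 23 mm cap at the free end, 31 mm towards +y. Origin on the table below about where the hook hangs
- shook: steel S-hook of 8 mm round rod, about 120 g, hanging upright on the peg. Origin: centre of the upper curl. The S lies in its x-z plane; both curls have 15 mm inner, 23 mm outer radius, the lower centred 110 mm below the upper. From the upper curl the shank drops at x=-19 mm to 30 mm below the origin, then slants to x=+19 mm at 100 mm below. Underside 133 mm below
- upper_end (a point): free end of the upper curl, at x=+19 mm, 4 mm below the hook's origin (rod centre; the rod ends 4 mm lower). The curl is open below on this side only: to leave the peg, raise the hook until this end clears it, then move it towards its -x; to go on the bar, pass this end over the bar towards its +x, then lower
- lower_end (a point): free end of the lower curl, at x=-19 mm, 106 mm below the hook's origin (rod centre; its top is 4 mm higher). The bail enters over this end, from the hook's -x side under the slanting shank, then down
- tab (a point): centre of the flat grip tab on top of the upper curl, 43 mm above the hook's origin: 24 mm along x, 8 mm thick along y, from 21 to 59 mm above the origin. Take the hook here, from above
- crown (a point): inner top of the hook's upper curl, 15 mm above the hook's origin. On the plain bar it is 292 mm above the table, down in the groove 287 mm
- seat (a point): where the axis of the bin's bail lies when it rests in the bottom of the hook's lower curl, 121 mm below the hook's origin
- bin: open sheet-steel bin, loose, 140 to 280 g, 110 (x) by 84 (y) by 35 mm. Origin at the centre of its underside. An arched bail of 8 mm rod stands fixed across its middle along y, 88 mm wide, its peak 112 mm (axis) above the underside; at either end, along x, a flat lug sticks out to be gripped
- bail (a point): peak of the bail (rod axis), 112 mm above the bin's underside; it slopes down to both sides
- front_lug (a point): middle of the lug at the bin's -x end, 77 mm from the bin's centre: an upright plate 24 mm along x, 10 mm thick along y, from 26 to 62 mm above the bin's underside; this point is 46 mm above it
- rear_lug (a point): the same lug at the bin's +x end
- beaker: glass beaker, 44 mm wide, 50 mm tall; bystander, loose, origin at the centre of its underside
- flask: conical glass flask, 80 mm wide, 118 mm tall; bystander, loose, origin at the centre of its underside
- reagent: amber glass bottle, 66 mm wide, 140 mm tall; bystander, loose, origin at the centre of its underside
- dish: low glass dish, 90 mm wide, 16 mm tall; bystander, loose, origin at the centre of its underside
- jar: white plastic jar, 56 mm wide, 70 mm tall; bystander, loose, origin at the centre of its underside
- stopper: rubber stopper, 44 mm wide, 28 mm tall; bystander, loose, origin at the centre of its underside
Mind the look-alikes: they are no part of the job. There is more than one size of the shook; the one meant has the size given above.

How it is judged (in metres and radians):
On the way, in this order (a step that is already met when the one before it is completed fails the run):
1. the hook hangs on the bar, seated in the groove, and is let go (z of crown in the frame of rail between 0.282 and 0.2895 m and x of crown in the frame of rail between -0.01 and 0.01 m and y of crown in the frame of rail between -0.04 and 0.04 m and angle between shook's own z axis and vertical below 0.35 rad and contact force between shook and rail above 0.3 N and contact force between the fingers and shook below 0.05 N), for 0.2 s.
2. the bin hangs by its bail in the lower curl of the hook (z of crown in the frame of rail between 0.282 and 0.2895 m and x of crown in the frame of rail between -0.01 and 0.01 m and y of crown in the frame of rail between -0.04 and 0.04 m and angle between shook's own z axis and vertical below 0.35 rad and contact force between shook and rail above 0.3 N and x of bail in the frame of shook between -0.012 and 0.012 m and y of bail in the frame of shook between -0.018 and 0.018 m and z of bail in the frame of shook between -0.126 and -0.11 m and contact force between bin and shook above 0.8 N and height (world z) of bin above 0.02 m and angle between bin's own z axis and vertical below 0.3 rad), for 0.2 s.
At the end, for the whole second after the job is handed in: Hook down in the bar's groove (crown 282 to 289.5 mm up, within 10 mm of the bar's axis, under 0.35 rad off upright), the bail's peak in the lower curl (12 mm across, 18 mm along, 110 to 126 mm below the hook's origin), bin over 20 mm above the table, tilted under 0.3 rad, both slower than 30 mm/s (all of step 2 and linear speed of each of bin, shook below 0.03 m/s); the robot touches nothing.
It fails at once if the hook is pressed or jerked against the rail with more than 25 N (contact force between shook and rail above 25 N).
It fails at once if the robot pushes on the rail itself with more than 25 N (contact force between any of the fingers, the arm and rail above 25 N).
It fails at once if one of the bystanders is shifted by more than 30 mm (distance of any of beaker, flask, reagent, dish, jar, stopper from where it was at the start of the episode above 0.03 m).
It also fails if it takes over 72 s, if anything falls off the work surface, if the arm or the gripper's body presses on something with over 40 N, if the wrist force passes 120 N, or if a joint passes its speed limit or range.

## Working session

There is one attempt and no reset: what is moved stays moved. The work goes in short steps, Python scripts to look and compute and a shell command to move; the robot and the scene stay as the last step left them, time stands still between calls to the robot, and variables do not carry over. Pictures are saved under pics/ and viewed, about 8 in all and at most 12, crops included, and the job is handed in when it is done.

```bash
mkdir -p pics; cat > h.py <<'E'
import numpy as np, cv2
from rig import telemetry, viewer, r
def K(d): return np.array([[d["fx"],0,d["cx"]],[0,d["fy"],d["cy"]],[0,0,1.]]), np.array([d["k1"],0,0,0.])
def snap(n,f):
    d=viewer.get_image(n); cv2.imwrite("pics/"+f,d["frame"][:,:,::-1]); np.save("pics/"+n+".npy",d,allow_pickle=True); return d
def cal(n): return np.load("pics/"+n+".npy",allow_pickle=True).item()
def ray(d,u,v):
    k,D=K(d); p=cv2.undistortPoints(np.array([[[u,v]]],float),k,D)[0,0]
    R=np.array(d["R"]);t=np.array(d["t"]); c=-R.T@t; w=R.T@np.array([p[0],p[1],1]); return c,w/np.linalg.norm(w)
def tri(d1,p1,d2,p2):
    c1,w1=ray(d1,*p1);c2,w2=ray(d2,*p2)
    s=np.linalg.lstsq(np.c_[w1,-w2],c2-c1,rcond=None)[0]
    a=c1+s[0]*w1;b=c2+s[1]*w2; return (a+b)/2,np.linalg.norm(a-b)
def onz(d,p,z):
    c,w=ray(d,*p); return c+(z-c[2])/w[2]*w
def proj(d,X):
    k,D=K(d);R=np.array(d["R"]);return cv2.projectPoints(np.atleast_2d(np.array(X,float)),cv2.Rodrigues(R)[0],np.array(d["t"],float),k,D)[0][:,0]
E
python3 - <<'E'
from h import *
for n in("side","top"):
    d=snap(n,n+"0.png"); R=np.array(d["R"]);print(n,d["fx"],d["k1"],R.round(2).tolist(),(-R.T@np.array(d["t"])).round())
o=telemetry.get_obs();print(o, r.hold_point_z)
E
```

```text
side 448.6473886026196 -0.005708426072612455 [[-0.77, -0.63, -0.01], [-0.46, 0.57, -0.68], [0.44, -0.53, -0.73]] [148. 405. 870.]
top 495.4370930246557 -0.08954915940871158 [[0.02, -1.0, -0.0], [-0.98, -0.01, -0.21], [0.21, 0.01, -0.98]] [ 330. -102. 1265.]
{'clock': 0.1, 'qpos': array([ 1.04239388,  0.43516069,  0.02499845,  1.57397047, -0.01158988,
        1.13399704, -0.0750889 ]), 'dq': array([-0.00072781,  0.00075048, -0.00077266, -0.00332127,  0.00103188,
        0.00118138,  0.00134319]), 'effort': array([ 2.36478154e-03, -6.71758604e+01,  1.02774661e+00, -3.16906321e+01,
        1.57687382e-02,  7.19304022e-03,  4.64340212e-05]), 'tool_pos': array([ 257.90105377, -568.80100644,  209.21395415]), 'tcp_rot': array([ 8.40530081e-01, -5.41764432e-01, -6.20950267e-04, -3.12987376e-04]), 'contact_force': array([-0.27065768,  0.25977408, -0.12565102]), 'torque': array([-0.0096289 ,  0.0168305 ,  0.02274246]), 'opening': 85.32156455326115} -18.700000000000003
```

```bash
sleep 1
```

```text
(no output)
```

View pics/side0.png

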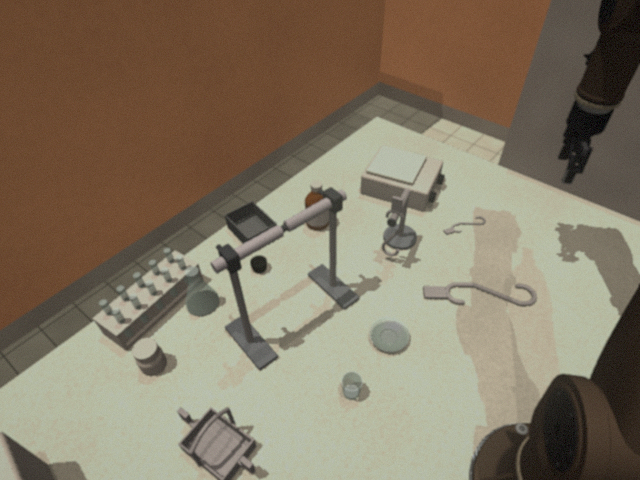

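View pics/top0.png

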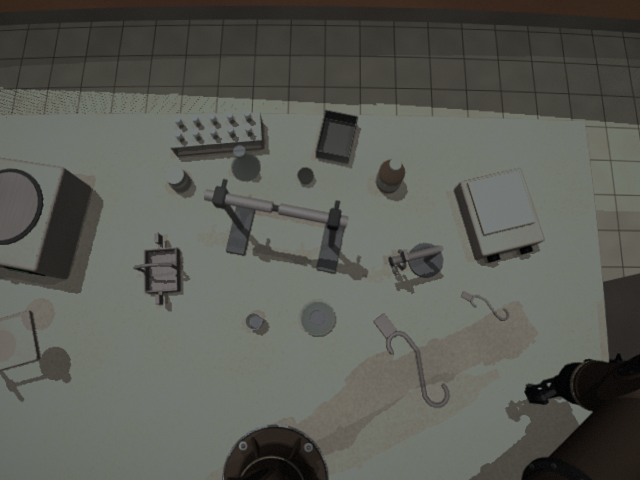

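Side (view 1): the rail with its groove at about (287,226), the hook on the peg at about (395,225), the bin at (217,445), and decoy hooks lying flat. Top (view 2): groove (275,207), peg (410,258), bin (163,270). Next, one enlarged montage.

```bash
cat >> h.py <<'E'
def mont(items,f,w=400,h=300):
    out=[]
    for n,x,y,s in items:
        im=cal(n)["frame"][:,:,::-1]; cw,ch=w//s,h//s
        im=np.ascontiguousarray(im[y:y+ch,x:x+cw]); im=cv2.resize(im,(w,h),interpolation=cv2.INTER_CUBIC)
        im=cv2.convertScaleAbs(im,alpha=1.4)
        for i in range(0,cw,10):
            cv2.line(im,(i*s,0),(i*s,6),(0,0,255),1)
            if i%20==0: cv2.putText(im,str(x+i),(i*s,16),0,.35,(0,0,255),1)
        for i in range(0,ch,10):
            cv2.line(im,(0,i*s),(6,i*s),(0,0,255),1)
            if i%20==0: cv2.putText(im,str(y+i),(8,i*s+4),0,.35,(0,0,255),1)
        out.append(im)
    cv2.imwrite("pics/"+f,np.vstack([np.hstack(out[i:i+2]) for i in range(0,len(out),2)]))
E
python3 -c "
from h import *
mont([('side',360,185,5),('top',375,225,5),('side',175,400,5),('top',125,235,5)],'m1.png')
mont([('side',205,180,3),('top',200,170,3)],'m2.png',480,300)" ; python3 - <<'E'
import sys;sys.path.insert(0,'.');
import os;os.chdir('.')
from h import *
# stack m2 vertically (two 480x300)
a=cv2.imread('pics/m2.png');cv2.imwrite('pics/m2.png',np.vstack([a[:,:480],a[:,480:]]))
E
```

```text
(no output)
```

View pics/m1.png

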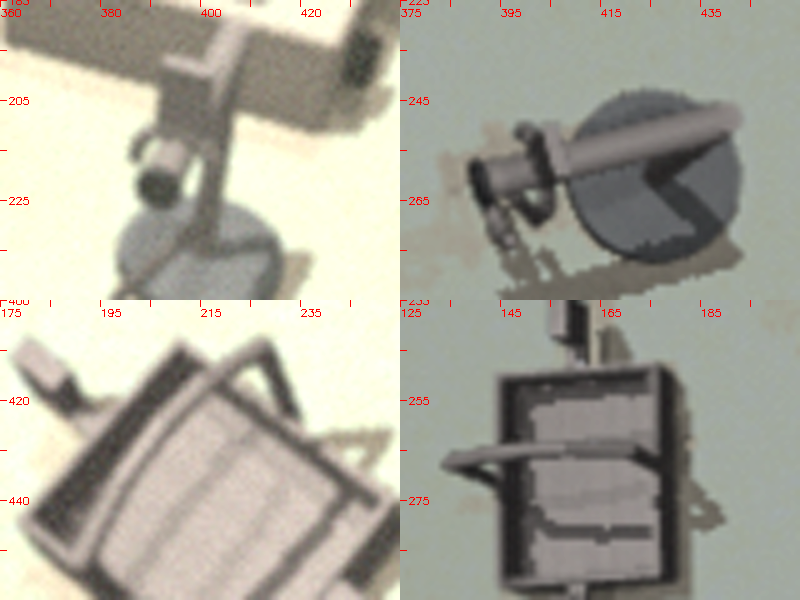

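View pics/m2.png

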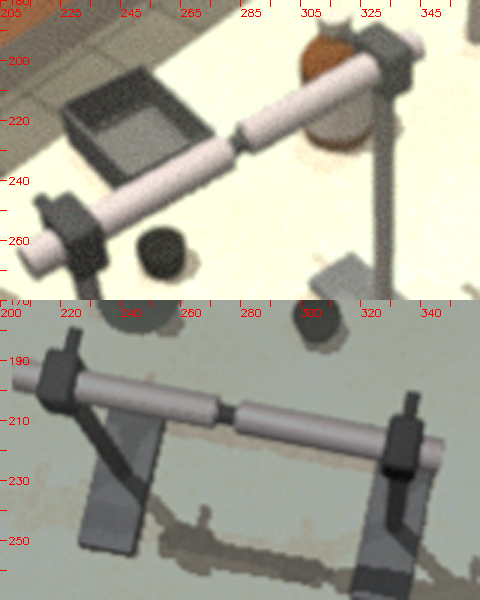

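```bash
python3 - <<'E'
from h import *
from scipy.optimize import least_squares
s,t=cal("side"),cal("top")
def T(name,a,b): X,e=tri(s,a,t,b); print(name,X.round(1),"gap",round(e,1)); return X
g=T("groove",(284.7,227.3),(275,207.3))
l=T("clampL",(231,254),(220.5,196)); rr=T("clampR",(333,200),(334.5,218))
e1=onz(t,(212,196.3),280);e2=onz(t,(346,221),280)
print("bar dir top", (e1-e2)/np.linalg.norm(e1-e2), "clamp dir",(l-rr)/np.linalg.norm(l-rr), np.linalg.norm(l-rr))
T("pegcap",(392,221.5),(391,262)); 
a=onz(t,(391,262),160);b=onz(t,(440,248.5),160);print("peg dir",(a-b)/np.linalg.norm(a-b),np.linalg.norm(a-b),a,b)
T("tabtop",(396.5,197.5),(406,254.5)); print(onz(t,(406,254.5),213), onz(s,(396.5,197.5),213))
P=np.array([[55,42,35],[55,-42,35],[-55,42,35],[-55,-42,35],[55,-42,35],[55,42,35],[-55,-42,35]],float)
U=np.array([[145,249],[177.5,247],[146,292],[179.5,290],[211,408.5],[179,444],[253,440]])
D=[t]*4+[s]*3
def f(p):
    c,q=np.cos(p[3]),np.sin(p[3]);R=np.array([[c,-q,0],[q,c,0],[0,0,1]])
    return np.concatenate([proj(d,R@x+p[:3])[0]-u for d,x,u in zip(D,P,U)])
q=least_squares(f,[490,150,0,0]);print("bin",q.x.round(3),q.fun.round(1))
c,sn=np.cos(q.x[3]),np.sin(q.x[3]);R=np.array([[c,-sn,0],[sn,c,0],[0,0,1]])
for d,n in((s,"s"),(t,"t")):print(n,proj(d,(R@np.array([[0,0,112],[89,0,62],[-89,0,62]]).T).T+q.x[:3]).round(1).tolist())
E
```

```text
groove [599.2  -8.5 282.7] gap 4.5
clampL [620.8 104.6 289.6] gap 2.7
clampR [ 580.1 -130.7  277.9] gap 3.2
bar dir top [0.1729739  0.98492641 0.        ] clamp dir [0.17028476 0.98417495 0.0490181 ] 239.0951772659737
pegcap [ 510.5 -261.8  162.1] gap 0.3
peg dir [-0.27830564  0.96049257  0.        ] 117.44377464347035 [ 511.02982885 -262.01530325  160.        ] [ 543.71509396 -374.81917573  160.        ]
tabtop [ 520.  -287.1  211.6] gap 1.3
[ 519.18804578 -287.13180705  213.        ] [ 519.85481433 -285.45762676  213.        ]
bin [ 5.06371e+02  3.03559e+02 -1.54980e+01  9.10000e-02] [ 0.7  0.3  0.1 -0.1 -0.  -0.4 -1.1 -0.7 -0.1 -0.5 -0.1  0.6  0.9  0. ]
s [[208.0, 426.0], [179.2, 410.1], [251.2, 465.9]]
t [[152.0, 264.4], [158.2, 233.0], [159.0, 303.0]]
```

```bash
cat >> h.py <<'E'
def hookpts():
    a=np.linspace(-12,180,25)*np.pi/180
    up=np.c_[19*np.cos(a),0*a,19*np.sin(a)]
    sh=np.array([[-19,0,-30],[19,0,-100],[19,0,-110]])
    b=np.linspace(0,-192,25)*np.pi/180
    lo=np.c_[19*np.cos(b),0*b,-110+19*np.sin(b)]
    return np.vstack([up,sh,lo])
def Rz(y): return np.array([[np.cos(y),-np.sin(y),0],[np.sin(y),np.cos(y),0],[0,0,1]])
E
python3 - <<'E'
from h import *
from scipy.optimize import least_squares
import h
s,t=cal("side"),cal("top")
P=np.array([[55,42,35],[55,-42,35],[-55,42,35],[-55,-42,35],[55,-42,35],[55,42,35],[-55,-42,35]],float)
U=np.array([[145,249],[177.5,247],[146,292],[179.5,290],[211,408.5],[179,444],[253,440]])
D=[t]*4+[s]*3
f=lambda p:np.concatenate([proj(d,Rz(p[2])@x+[p[0],p[1],0])[0]-u for d,x,u in zip(D,P,U)])
q=least_squares(f,[490,150,0]);print("bin z=0",q.x.round(3),q.fun.round(1))
ims=[]
for n,x,y in(("side",350,175),("top",365,225)):
    for yaw in (None,.282,.282+np.pi):
        d=cal(n);S=6
        im=cv2.resize(np.ascontiguousarray(d["frame"][y:y+90,x:x+44 if 0 else x+70,::-1]),(70*S//2*1,90*S//2),interpolation=cv2.INTER_CUBIC) if 0 else cv2.resize(np.ascontiguousarray(d["frame"][y:y+72,x:x+65,::-1]),None,fx=4,fy=4,interpolation=cv2.INTER_CUBIC)
        im=cv2.convertScaleAbs(im,alpha=1.4)
        if yaw is not None:
            X=(Rz(yaw)@hookpts().T).T+[519.3,-286.5,154]
            p=((proj(d,X)-[x,y]+.5)*4).astype(int)
            cv2.polylines(im,[p],False,(0,0,255),1)
            q=((proj(d,(Rz(yaw)@np.array([[-12,0,21],[-12,0,59],[12,0,59],[12,0,21.]]).T).T+[519.3,-286.5,154])-[x,y]+.5)*4).astype(int)
            cv2.polylines(im,[q],True,(0,160,0),1)
        ims.append(im)
cv2.imwrite("pics/m3.png",np.vstack([np.hstack(ims[:3]),np.hstack(ims[3:])]))
E
```

```text
bin z=0 [5.01777e+02 3.02869e+02 9.60000e-02] [-1.4  1.  -1.5  0.4 -1.9  0.9 -2.5  0.4 -0.  -2.7 -0.4 -0.9  1.9 -2. ]
```

View pics/m3.png

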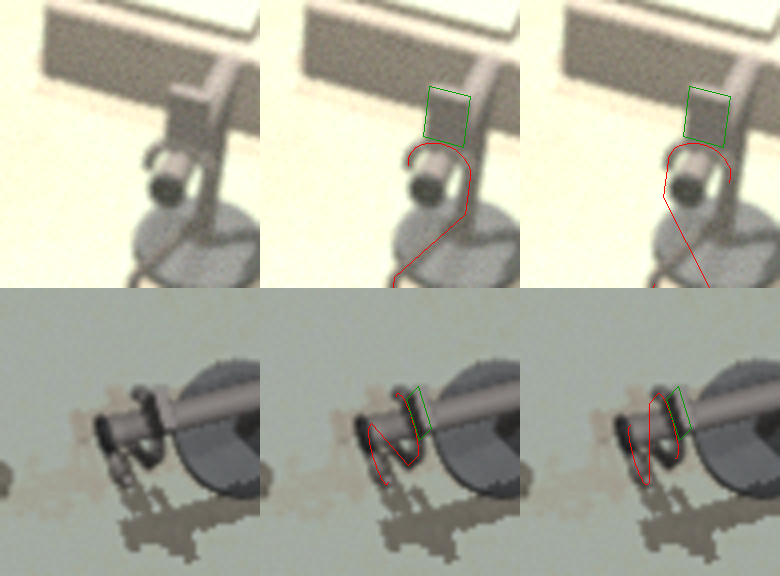

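The overlay (view 5) shows the hook fits yaw 0.282 with its free end towards world +x. The left column (yaw .282) matches the shank, and the flipped hypothesis doesn't. Moving above the tab.

```bash
python3 -m creep '[{"tx":30,"ty":30,"tz":15,"rz":-0.04},{"tx":37,"ty":40,"tz":15,"rz":-0.05},{"tx":40,"ty":44,"tz":15,"rz":-0.054},{"tx":40,"ty":44},{"tx":40,"ty":44}]' && python3 -m creep '[{"tx":40,"ty":42},{"tx":25,"ty":28},{"tx":9.5,"ty":10},{},{}]'
```

```text
schema error: expected keys jaw, tx, ty, tz, rx, ry, rz
```

```bash
python3 -m creep '[{"jaw":0,"tx":30,"ty":30,"tz":15,"rx":0,"ry":0,"rz":-0.04},{"jaw":0,"tx":37,"ty":40,"tz":15,"rx":0,"ry":0,"rz":-0.05},{"jaw":0,"tx":40,"ty":44,"tz":15,"rx":0,"ry":0,"rz":-0.054},{"jaw":0,"tx":40,"ty":44,"tz":0,"rx":0,"ry":0,"rz":0},{"jaw":0,"tx":40,"ty":44,"tz":0,"rx":0,"ry":0,"rz":0}]' && python3 -m creep '[{"jaw":0,"tx":40,"ty":42,"tz":0,"rx":0,"ry":0,"rz":0},{"jaw":0,"tx":25,"ty":28,"tz":0,"rx":0,"ry":0,"rz":0},{"jaw":0,"tx":9,"ty":10,"tz":0,"rx":0,"ry":0,"rz":0},{"jaw":0,"tx":0,"ty":0,"tz":0,"rx":0,"ry":0,"rz":0},{"jaw":0,"tx":0,"ty":0,"tz":0,"rx":0,"ry":0,"rz":0}]'
```

```text
clock: 0.72
tool_pos: [446.1, -365.6, 254.9]
tcp_rot: [0.799, -0.601, 0.0, 0.0]
contact_force: [0.7, -0.2, -1.2]
opening: 85.4
clock: 1.35
tool_pos: [517.8, -289.1, 254.8]
tcp_rot: [0.799, -0.602, -0.0, 0.001]
contact_force: [1.0, -1.1, -0.2]
opening: 85.3
```

```bash
python3 -m creep '[{"jaw":0,"tx":1.5,"ty":2.5,"tz":-25,"rx":0,"ry":0,"rz":0},{"jaw":0,"tx":0,"ty":0,"tz":-25,"rx":0,"ry":0,"rz":0},{"jaw":0,"tx":0,"ty":0,"tz":-14,"rx":0,"ry":0,"rz":0},{"jaw":0,"tx":0,"ty":0,"tz":-7,"rx":0,"ry":0,"rz":0},{"jaw":0,"tx":0,"ty":0,"tz":0,"rx":0,"ry":0,"rz":0}]' 30 && python3 -c "
from h import *
snap('side','s2.png');snap('top','t2.png');mont([('side',350,165,4),('top',360,215,4)],'m4.png')"
```

```text
clock: 1.98
tool_pos: [520.5, -285.2, 184.0]
tcp_rot: [0.799, -0.601, 0.0, 0.0]
contact_force: [-0.4, -0.1, -0.2]
opening: 85.6
```

View pics/m4.png

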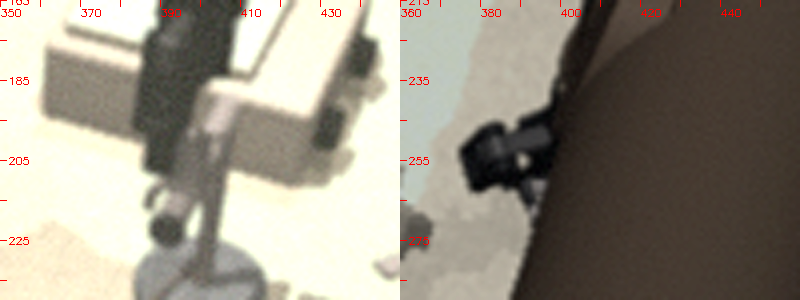

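View 6: the fingers straddle the tab and nothing is touching. Closing.

```bash
python3 -m creep '[{"jaw":1,"tx":0,"ty":0,"tz":0,"rx":0,"ry":0,"rz":0},{"jaw":1,"tx":0,"ty":0,"tz":0,"rx":0,"ry":0,"rz":0},{"jaw":1,"tx":0,"ty":0,"tz":0,"rx":0,"ry":0,"rz":0},{"jaw":1,"tx":0,"ty":0,"tz":0,"rx":0,"ry":0,"rz":0},{"jaw":1,"tx":0,"ty":0,"tz":0,"rx":0,"ry":0,"rz":0}]' 50;  python3 -m creep '[{"jaw":1,"tx":0,"ty":0,"tz":0,"rx":0,"ry":0,"rz":0},{"jaw":1,"tx":0,"ty":0,"tz":0,"rx":0,"ry":0,"rz":0},{"jaw":1,"tx":0,"ty":0,"tz":3,"rx":0,"ry":0,"rz":0},{"jaw":1,"tx":0,"ty":0,"tz":5,"rx":0,"ry":0,"rz":0},{"jaw":1,"tx":0,"ty":0,"tz":0,"rx":0,"ry":0,"rz":0}]'
```

```text
clock: 2.7
tool_pos: [520.7, -284.8, 184.1]
tcp_rot: [0.799, -0.601, 0.0, 0.0]
contact_force: [0.4, 0.4, 1.1]
opening: 6.0
clock: 3.32
tool_pos: [520.9, -284.8, 192.4]
tcp_rot: [0.799, -0.601, 0.0, -0.0]
contact_force: [0.0, 0.3, -0.2]
opening: 6.2
```

```bash
python3 -m creep '[{"jaw":1,"tx":0,"ty":0,"tz":8,"rx":0,"ry":0,"rz":0},{"jaw":1,"tx":0,"ty":0,"tz":9,"rx":0,"ry":0,"rz":0},{"jaw":1,"tx":0,"ty":0,"tz":5,"rx":0,"ry":0,"rz":0},{"jaw":1,"tx":0,"ty":0,"tz":0,"rx":0,"ry":0,"rz":0},{"jaw":1,"tx":-5,"ty":-1.4,"tz":0,"rx":0,"ry":0,"rz":0}]';  python3 -m creep '[{"jaw":1,"tx":-12,"ty":-3.5,"tz":0,"rx":0,"ry":0,"rz":0},{"jaw":1,"tx":-16,"ty":-4.6,"tz":0,"rx":0,"ry":0,"rz":0},{"jaw":1,"tx":-20,"ty":-5.8,"tz":0,"rx":0,"ry":0,"rz":0},{"jaw":1,"tx":-12,"ty":-3.5,"tz":0,"rx":0,"ry":0,"rz":0},{"jaw":1,"tx":0,"ty":0,"tz":0,"rx":0,"ry":0,"rz":0}]'
```

```text
clock: 3.95
tool_pos: [515.6, -285.9, 213.7]
tcp_rot: [0.8, -0.601, -0.0, -0.0]
contact_force: [-0.5, -0.4, -1.3]
opening: 6.1
clock: 4.58
tool_pos: [454.4, -304.3, 214.2]
tcp_rot: [0.799, -0.602, 0.0, 0.0]
contact_force: [0.1, -0.1, -2.4]
opening: 5.9
```

```bash
python3 -m creep '[{"jaw":1,"tx":0,"ty":0,"tz":30,"rx":0,"ry":0,"rz":0},{"jaw":1,"tx":0,"ty":0,"tz":45,"rx":0,"ry":0,"rz":0},{"jaw":1,"tx":5,"ty":20,"tz":35,"rx":0,"ry":0,"rz":-0.05},{"jaw":1,"tx":8,"ty":35,"tz":16,"rx":0,"ry":0,"rz":-0.08},{"jaw":1,"tx":12,"ty":48,"tz":0,"rx":0,"ry":0,"rz":-0.1}]';  python3 -m creep '[{"jaw":1,"tx":12,"ty":50,"tz":0,"rx":0,"ry":0,"rz":-0.1},{"jaw":1,"tx":14,"ty":55,"tz":0,"rx":0,"ry":0,"rz":-0.08},{"jaw":1,"tx":14,"ty":55,"tz":0,"rx":0,"ry":0,"rz":-0.042},{"jaw":1,"tx":11,"ty":34,"tz":0,"rx":0,"ry":0,"rz":0},{"jaw":1,"tx":0,"ty":11,"tz":0,"rx":0,"ry":0,"rz":0}]'; python3 -m creep '[{"jaw":1,"tx":0,"ty":0,"tz":0,"rx":0,"ry":0,"rz":0},{"jaw":1,"tx":0,"ty":0,"tz":0,"rx":0,"ry":0,"rz":0}]' ;python3 -c "
from h import *
snap('side','s3.png');snap('top','t3.png');mont([('side',200,150,4),('top',210,150,4),('side',260,190,4),('top',250,190,4)],'m5.png')"
```

```text
clock: 5.2
tool_pos: [481.9, -200.3, 341.6]
tcp_rot: [0.724, -0.69, 0.002, -0.001]
contact_force: [0.7, 0.8, -2.5]
opening: 6.0
clock: 5.82
tool_pos: [532.3, 8.1, 339.8]
tcp_rot: [-0.646, 0.763, 0.0, 0.0]
contact_force: [0.2, -0.7, -1.7]
opening: 6.1
clock: 6.08
tool_pos: [531.6, 2.9, 340.0]
tcp_rot: [-0.644, 0.765, -0.0, -0.0]
contact_force: [-0.1, -0.2, -1.0]
opening: 5.9
```

View pics/m5.png

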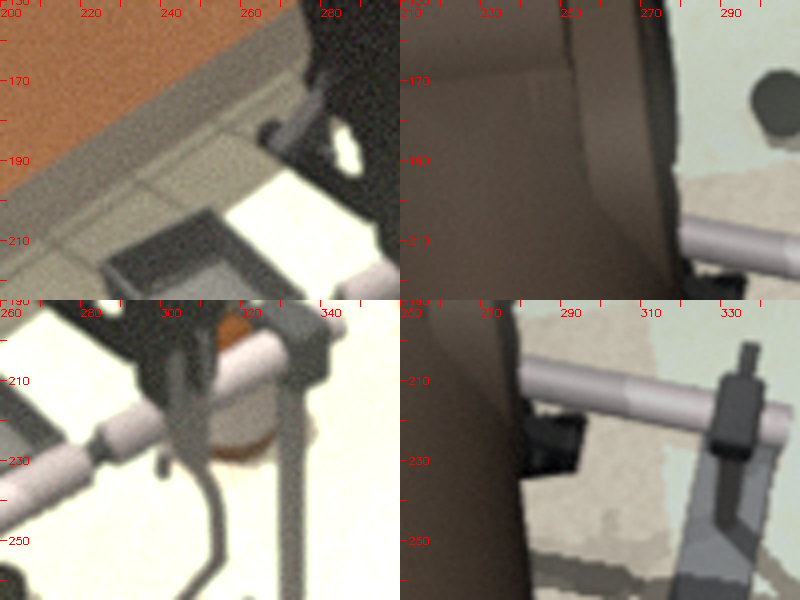

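```bash
python3 - <<'E'
from h import *
s=cal("side"); t=cal("top")
print("groove z=280: side",onz(s,(284.4,227.0),280),"top",onz(t,(275,207.3),280))
for dz in (308,310,312):
    X=lambda p:(Rz(-.174)@np.array([[19,0,-8],[-19,0,-30],[19,0,-100]]).T).T+[p[0],p[1],dz]
    print(dz,proj(s,X([531.6,2.9])).round(1).tolist())
    print(" tip->", onz(s,(300.5,233.3),dz-8)-Rz(-.174)@[19,0,0])
k=s["frame"][150:290,250:340,::-1]
im=cv2.resize(np.ascontiguousarray(k),None,fx=6,fy=6,interpolation=cv2.INTER_CUBIC)[:600]
im=cv2.convertScaleAbs(im,alpha=1.8,beta=10)
p=((proj(s,(Rz(-.174)@hookpts().T).T+[531.6,2.9,310])-[250,150]+.5)*6).astype(int)
blank=im.copy();cv2.polylines(blank,[p],False,(0,0,255),1)
o=cv2.resize(np.hstack([im,blank]),None,fx=.74,fy=.74)[60:];print(o.shape);cv2.imwrite("pics/m6.png",o)
E
```

```text
groove z=280: side [599.96049817 -11.32348769 280.        ] top [602.00121574  -7.02324957 280.        ]
308 [[299.6, 234.4], [313.5, 254.4], [302.2, 267.8]]
 tip-> [ 5.32182738e+02 -1.59520082e-01  3.00000000e+02]
310 [[299.6, 233.6], [313.4, 253.7], [302.1, 267.1]]
 tip-> [530.76951432   1.27287845 302.        ]
312 [[299.5, 232.8], [313.4, 252.9], [302.1, 266.4]]
 tip-> [529.35629093   2.70527698 304.        ]
(384, 799, 3)
```

View pics/m6.png

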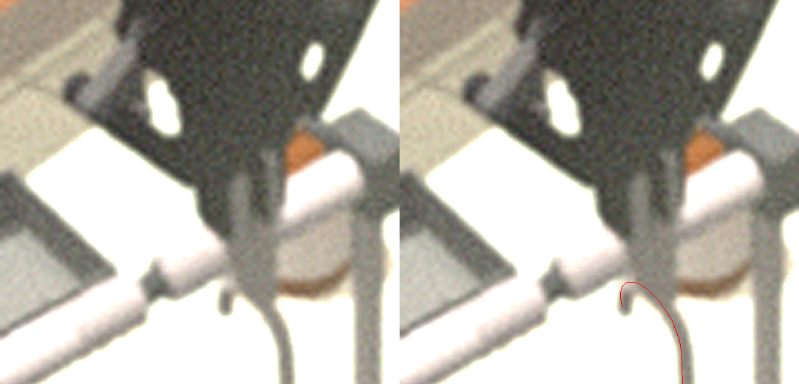

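View 7/8: the hook hangs from the fingers about 70 mm short of the bar, and the model overlay agrees within ~1 px, so TCP−30 mm = hook origin. Now crossing over the bar.

```bash
python3 -m creep '[{"jaw":1,"tx":10,"ty":-1.7,"tz":-2,"rx":0,"ry":0,"rz":0},{"jaw":1,"tx":18,"ty":-3.2,"tz":-2,"rx":0,"ry":0,"rz":0},{"jaw":1,"tx":18,"ty":-3.2,"tz":0,"rx":0,"ry":0,"rz":0},{"jaw":1,"tx":14,"ty":-2.4,"tz":0,"rx":0,"ry":0,"rz":0},{"jaw":1,"tx":8,"ty":-1.4,"tz":0,"rx":0,"ry":0,"rz":0}]';  python3 -m creep '[{"jaw":1,"tx":0,"ty":0,"tz":0,"rx":0,"ry":0,"rz":0},{"jaw":1,"tx":0,"ty":0,"tz":-8,"rx":0,"ry":0,"rz":0},{"jaw":1,"tx":0,"ty":0,"tz":-8,"rx":0,"ry":0,"rz":0},{"jaw":1,"tx":0,"ty":0,"tz":-4,"rx":0,"ry":0,"rz":0},{"jaw":1,"tx":0,"ty":0,"tz":0,"rx":0,"ry":0,"rz":0}]'; python3 -m creep '[{"jaw":1,"tx":0,"ty":0,"tz":-2,"rx":0,"ry":0,"rz":0},{"jaw":1,"tx":0,"ty":0,"tz":-2,"rx":0,"ry":0,"rz":0},{"jaw":1,"tx":0,"ty":0,"tz":-1,"rx":0,"ry":0,"rz":0},{"jaw":1,"tx":0,"ty":0,"tz":0,"rx":0,"ry":0,"rz":0},{"jaw":1,"tx":0,"ty":0,"tz":0,"rx":0,"ry":0,"rz":0}]'
```

```text
clock: 6.8
tool_pos: [600.7, -7.8, 335.3]
tcp_rot: [-0.644, 0.765, 0.0, -0.0]
contact_force: [-0.7, 1.0, -1.1]
opening: 6.3
clock: 7.42
tool_pos: [599.3, -7.5, 315.6]
tcp_rot: [-0.644, 0.765, 0.0, -0.0]
contact_force: [-0.6, 0.2, -1.1]
opening: 6.2
clock: 8.05
tool_pos: [599.7, -7.4, 311.0]
tcp_rot: [-0.644, 0.765, -0.0, 0.0]
contact_force: [-0.6, 0.2, -1.9]
opening: 5.9
```

```bash
python3 -m creep '[{"jaw":1,"tx":0,"ty":-1,"tz":-1,"rx":0,"ry":0,"rz":0},{"jaw":1,"tx":0,"ty":0,"tz":-1,"rx":0,"ry":0,"rz":0},{"jaw":1,"tx":0,"ty":0,"tz":-1,"rx":0,"ry":0,"rz":0},{"jaw":1,"tx":0,"ty":0,"tz":0,"rx":0,"ry":0,"rz":0}]';  python3 -m creep '[{"jaw":1,"tx":0,"ty":0,"tz":-0.7,"rx":0,"ry":0,"rz":0},{"jaw":1,"tx":0,"ty":0,"tz":-0.7,"rx":0,"ry":0,"rz":0},{"jaw":1,"tx":0,"ty":0,"tz":0,"rx":0,"ry":0,"rz":0}]'; python3 -m creep '[{"jaw":1,"tx":0,"ty":0,"tz":-0.7,"rx":0,"ry":0,"rz":0},{"jaw":1,"tx":0,"ty":0,"tz":0,"rx":0,"ry":0,"rz":0}]'
```

```text
clock: 8.55
tool_pos: [599.6, -8.4, 307.8]
tcp_rot: [-0.644, 0.765, 0.0, -0.0]
contact_force: [0.2, 0.3, -0.2]
opening: 5.7
clock: 8.93
tool_pos: [599.6, -8.4, 306.4]
tcp_rot: [-0.644, 0.765, 0.0, -0.0]
contact_force: [-0.1, 0.4, -2.0]
opening: 6.1
clock: 9.18
tool_pos: [599.6, -8.4, 305.8]
tcp_rot: [-0.644, 0.765, 0.0, -0.0]
contact_force: [0.2, 1.1, -1.2]
opening: 6.1
```

No contact so far at 305.8, below the plain-bar level of 307. Continuing gently.

```bash
python3 -m creep '[{"jaw":1,"tx":0,"ty":0,"tz":-0.7,"rx":0,"ry":0,"rz":0},{"jaw":1,"tx":0,"ty":0,"tz":-0.5,"rx":0,"ry":0,"rz":0},{"jaw":1,"tx":0,"ty":0,"tz":0,"rx":0,"ry":0,"rz":0}]';  python3 -m creep '[{"jaw":1,"tx":0,"ty":0,"tz":-0.5,"rx":0,"ry":0,"rz":0},{"jaw":1,"tx":0,"ty":0,"tz":0,"rx":0,"ry":0,"rz":0}]'; python3 -m creep '[{"jaw":1,"tx":0,"ty":0,"tz":-0.5,"rx":0,"ry":0,"rz":0},{"jaw":1,"tx":0,"ty":0,"tz":0,"rx":0,"ry":0,"rz":0}]'
```

```text
clock: 9.55
tool_pos: [599.6, -8.4, 304.6]
tcp_rot: [-0.644, 0.765, 0.0, -0.0]
contact_force: [0.7, 0.6, -0.1]
opening: 5.9
clock: 9.8
tool_pos: [599.6, -8.4, 304.1]
tcp_rot: [-0.644, 0.765, 0.0, -0.0]
contact_force: [-0.0, -0.4, -1.1]
opening: 5.9
clock: 10.05
tool_pos: [599.6, -8.4, 303.6]
tcp_rot: [-0.644, 0.765, 0.0, -0.0]
contact_force: [-0.3, 0.0, -0.5]
opening: 6.1
```

```bash
for i in 1 2; do :; done; python3 -m creep '[{"jaw":1,"tx":0,"ty":0,"tz":-0.5,"rx":0,"ry":0,"rz":0},{"jaw":1,"tx":0,"ty":0,"tz":0,"rx":0,"ry":0,"rz":0}]';  python3 -m creep '[{"jaw":1,"tx":0,"ty":0,"tz":-0.5,"rx":0,"ry":0,"rz":0},{"jaw":1,"tx":0,"ty":0,"tz":0,"rx":0,"ry":0,"rz":0}]'; python3 -m creep '[{"jaw":1,"tx":0,"ty":0,"tz":-0.5,"rx":0,"ry":0,"rz":0},{"jaw":1,"tx":0,"ty":0,"tz":0,"rx":0,"ry":0,"rz":0}]'; python3 -c "
from h import *
s=snap('side','s4.png');mont([('side',255,175,5)],'m7.png',500,450)"
```

```text
clock: 10.3
tool_pos: [599.6, -8.4, 303.1]
tcp_rot: [-0.644, 0.765, 0.0, -0.0]
contact_force: [-0.2, -0.2, -0.9]
opening: 5.9
clock: 10.55
tool_pos: [599.7, -8.4, 302.6]
tcp_rot: [-0.644, 0.765, -0.0, -0.0]
contact_force: [-0.3, 0.2, -0.9]
opening: 5.8
clock: 10.8
tool_pos: [599.7, -8.4, 302.4]
tcp_rot: [-0.644, 0.765, -0.0, 0.0]
contact_force: [-0.3, 0.5, 1.3]
opening: 5.7
```

View pics/m7.png

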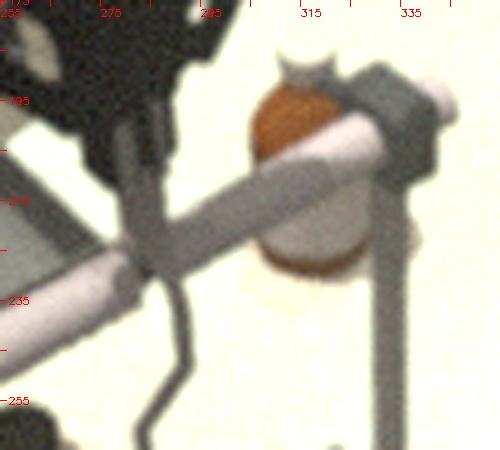

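View 9: the hook sits in the groove, around (287,226). The force rise at TCP z=302.4 matches the predicted groove floor. Releasing and lifting.

```bash
python3 -m creep '[{"jaw":0.7,"tx":0,"ty":0,"tz":0,"rx":0,"ry":0,"rz":0},{"jaw":0.5,"tx":0,"ty":0,"tz":0,"rx":0,"ry":0,"rz":0},{"jaw":0.3,"tx":0,"ty":0,"tz":0,"rx":0,"ry":0,"rz":0},{"jaw":0,"tx":0,"ty":0,"tz":0,"rx":0,"ry":0,"rz":0},{"jaw":0,"tx":0,"ty":0,"tz":0,"rx":0,"ry":0,"rz":0}]';python3 -m creep '[{"jaw":0,"tx":0,"ty":0,"tz":0,"rx":0,"ry":0,"rz":0},{"jaw":0,"tx":0,"ty":0,"tz":10,"rx":0,"ry":0,"rz":0},{"jaw":0,"tx":0,"ty":0,"tz":25,"rx":0,"ry":0,"rz":0},{"jaw":0,"tx":0,"ty":0,"tz":30,"rx":0,"ry":0,"rz":0},{"jaw":0,"tx":0,"ty":0,"tz":20,"rx":0,"ry":0,"rz":0}]';python3 -m creep '[{"jaw":0,"tx":-20,"ty":30,"tz":0,"rx":0,"ry":0,"rz":0.03},{"jaw":0,"tx":-33,"ty":45,"tz":0,"rx":0,"ry":0,"rz":0.06},{"jaw":0,"tx":-40,"ty":55,"tz":-10,"rx":0,"ry":0,"rz":0.07},{"jaw":0,"tx":-40,"ty":55,"tz":-30,"rx":0,"ry":0,"rz":0.07},{"jaw":0,"tx":-30,"ty":55,"tz":-50,"rx":0,"ry":0,"rz":0.04}]'
```

```text
clock: 11.48
tool_pos: [599.6, -8.4, 302.1]
tcp_rot: [-0.644, 0.765, -0.0, -0.0]
contact_force: [0.8, 0.5, 1.0]
opening: 85.9
clock: 12.1
tool_pos: [600.0, -8.4, 389.5]
tcp_rot: [-0.644, 0.765, -0.001, 0.001]
contact_force: [0.9, 0.4, 0.0]
opening: 85.5
clock: 12.72
tool_pos: [452.5, 207.9, 315.2]
tcp_rot: [0.742, -0.67, 0.001, -0.002]
contact_force: [1.3, 0.6, -0.2]
opening: 85.5
```

```bash
python3 - <<'E'
from h import *
s=cal("side")
i0={"side":cv2.imread("pics/side0.png"),"top":cv2.imread("pics/top0.png")}
def box(x0,x1,y0,y1,z0,z1):
    return [np.array([[x0,y0,z],[x1,y0,z],[x1,y1,z],[x0,y1,z],[x0,y0,z]],float) for z in (z0,z1)]
L=box(-55,55,-42,42,0,35)[1:]+box(65,89,-5,5,26,62)+box(-89,-65,-5,5,26,62)+[np.array([[0,0,108],[0,0,116.]]),np.array([[0,-8,112],[0,8,112.]])]
out=[]
for n,x,y in(("side",165,395),("top",125,225)):
    row=[]
    for pose in (None,(501.8,302.9,0,.096)):
        im=cv2.resize(i0[n][y:y+85,x:x+100] if n=="side" else i0[n][y:y+85,x:x+100],None,fx=4,fy=4-.5 if 0 else 4,interpolation=cv2.INTER_CUBIC)
        im=cv2.convertScaleAbs(im,alpha=1.3)
        if pose:
            for l in L:
                p=((proj(cal(n),(Rz(pose[3])@l.T).T+pose[:3])-[x,y]+.5)*4).astype(int); cv2.polylines(im,[p],False,(0,0,255),1)
        else:
            for i in range(0,100,10):
                cv2.line(im,(i*4,0),(i*4,5),(0,0,255));cv2.line(im,(0,i*4),(5,i*4),(0,0,255))
        row.append(cv2.resize(im,(400,300)) if im.shape[0]<300 else im[:340])
    out.append(np.hstack(row))
o=np.vstack(out); print(o.shape); cv2.imwrite("pics/m8.png",cv2.resize(o,None,fx=.88,fy=.88))
E
```

```text
(680, 800, 3)
```

View pics/m8.png

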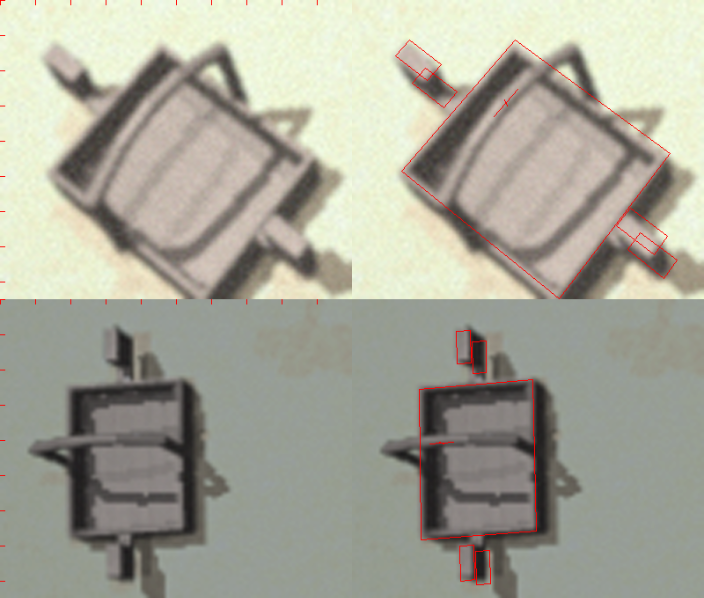

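View 10: the z=0 bin model overlays well, with the bin really about 2 mm further +x. Grasp target for the front lug: (424,296), yaw 0.09.

```bash
python3 -m creep '[{"jaw":0,"tx":-5,"ty":25,"tz":-40,"rx":0,"ry":0,"rz":-0.007},{"jaw":0,"tx":-5,"ty":25,"tz":-50,"rx":0,"ry":0,"rz":0},{"jaw":0,"tx":-3,"ty":15,"tz":-50,"rx":0,"ry":0,"rz":0},{"jaw":0,"tx":0,"ty":0,"tz":-30,"rx":0,"ry":0,"rz":0},{"jaw":0,"tx":0,"ty":0,"tz":0,"rx":0,"ry":0,"rz":0}]';python3 -m creep '[{"jaw":0,"tx":0,"ty":0,"tz":0,"rx":0,"ry":0,"rz":0},{"jaw":0,"tx":0,"ty":0,"tz":0,"rx":0,"ry":0,"rz":0}]'
```

```text
clock: 13.35
tool_pos: [439.3, 270.1, 142.6]
tcp_rot: [0.739, -0.673, -0.0, 0.002]
contact_force: [0.7, 0.6, 0.0]
opening: 85.7
clock: 13.6
tool_pos: [441.3, 271.2, 145.6]
tcp_rot: [0.739, -0.674, 0.0, -0.001]
contact_force: [0.7, -0.4, -0.3]
opening: 85.2
```

```bash
python3 -m creep '[{"jaw":0,"tx":-9,"ty":13,"tz":0,"rx":0,"ry":0,"rz":0},{"jaw":0,"tx":-8,"ty":12,"tz":-25,"rx":0,"ry":0,"rz":0},{"jaw":0,"tx":0,"ty":0,"tz":-35,"rx":0,"ry":0,"rz":0},{"jaw":0,"tx":0,"ty":0,"tz":-15,"rx":0,"ry":0,"rz":0},{"jaw":0,"tx":0,"ty":0,"tz":0,"rx":0,"ry":0,"rz":0}]';python3 -c "
from h import *
snap('side','s5.png');snap('top','t5.png');mont([('side',170,380,4),('top',110,215,4),('side',250,180,4),('top',250,170,4)],'m9.png')"
```

```text
clock: 14.22
tool_pos: [422.7, 295.8, 68.5]
tcp_rot: [0.739, -0.673, -0.0, 0.001]
contact_force: [-0.2, -0.0, 0.3]
opening: 85.0
```

View pics/m9.png

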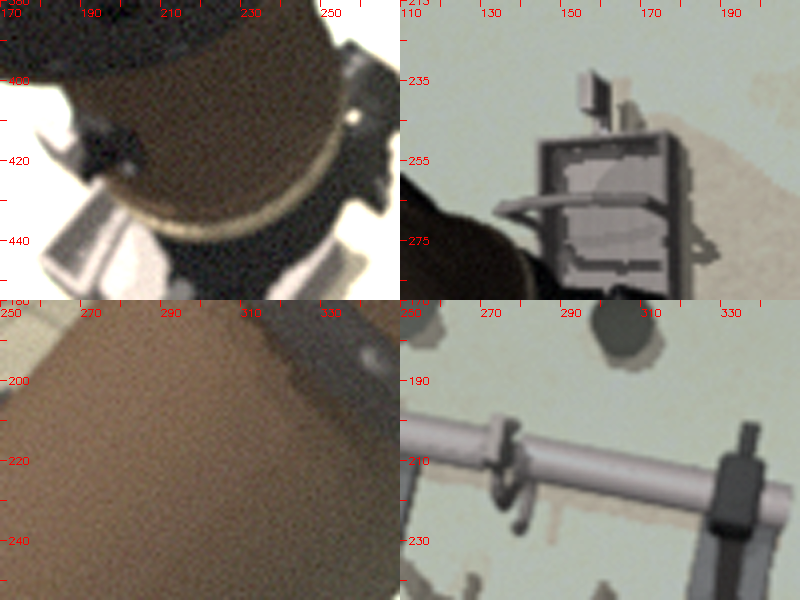

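View 11: the hook hangs free in the groove, about (277,213) in top, and the gripper is above the front lug. Descending and gripping.

```bash
python3 -m creep '[{"jaw":0,"tx":1,"ty":0,"tz":-15,"rx":0,"ry":0,"rz":0},{"jaw":0,"tx":0,"ty":0,"tz":-15,"rx":0,"ry":0,"rz":0},{"jaw":0,"tx":0,"ty":0,"tz":-8,"rx":0,"ry":0,"rz":0},{"jaw":0,"tx":0,"ty":0,"tz":0,"rx":0,"ry":0,"rz":0},{"jaw":0.5,"tx":0,"ty":0,"tz":0,"rx":0,"ry":0,"rz":0}]' 100;python3 -m creep '[{"jaw":1,"tx":0,"ty":0,"tz":0,"rx":0,"ry":0,"rz":0},{"jaw":1,"tx":0,"ty":0,"tz":0,"rx":0,"ry":0,"rz":0},{"jaw":1,"tx":0,"ty":0,"tz":0,"rx":0,"ry":0,"rz":0},{"jaw":1,"tx":0,"ty":0,"tz":0,"rx":0,"ry":0,"rz":0},{"jaw":1,"tx":0,"ty":0,"tz":0,"rx":0,"ry":0,"rz":0}]';python3 -m creep '[{"jaw":1,"tx":0,"ty":0,"tz":2,"rx":0,"ry":0,"rz":0},{"jaw":1,"tx":0,"ty":0,"tz":5,"rx":0,"ry":0,"rz":0},{"jaw":1,"tx":0,"ty":0,"tz":8,"rx":0,"ry":0,"rz":0},{"jaw":1,"tx":0,"ty":0,"tz":10,"rx":0,"ry":0,"rz":0},{"jaw":1,"tx":0,"ty":0,"tz":0,"rx":0,"ry":0,"rz":0}]'; python3 -c "
from h import *
print(telemetry.get_obs()['torque'])"
```

```text
clock: 14.95
tool_pos: [424.3, 295.9, 30.9]
tcp_rot: [0.739, -0.674, -0.0, -0.0]
contact_force: [0.2, -0.5, -0.1]
opening: 69.5
clock: 15.58
tool_pos: [424.4, 296.0, 31.3]
tcp_rot: [0.739, -0.674, 0.0, -0.0]
contact_force: [-1.9, -0.4, 5.6]
opening: 6.3
clock: 16.2
tool_pos: [424.8, 296.2, 56.8]
tcp_rot: [0.739, -0.674, 0.0, -0.001]
contact_force: [0.9, 1.1, -2.9]
opening: 6.5
[ 0.01860033  0.20229317 -0.06620775]
```

```bash
python3 -m creep '[{"jaw":1,"tx":-5,"ty":0,"tz":12,"rx":0,"ry":0,"rz":0},{"jaw":1,"tx":-8,"ty":-5,"tz":18,"rx":0,"ry":0,"rz":0},{"jaw":1,"tx":-8,"ty":-12,"tz":18,"rx":0,"ry":0,"rz":0},{"jaw":1,"tx":-4,"ty":-20,"tz":12,"rx":0,"ry":0,"rz":0},{"jaw":1,"tx":0,"ty":-28,"tz":0,"rx":0,"ry":0,"rz":-0.04}]';python3 -m creep '[{"jaw":1,"tx":0,"ty":-32,"tz":0,"rx":0,"ry":0,"rz":-0.05},{"jaw":1,"tx":0,"ty":-34,"tz":0,"rx":0,"ry":0,"rz":-0.05},{"jaw":1,"tx":0,"ty":-34,"tz":0,"rx":0,"ry":0,"rz":-0.05},{"jaw":1,"tx":0,"ty":-32,"tz":0,"rx":0,"ry":0,"rz":-0.04},{"jaw":1,"tx":0,"ty":-28,"tz":0,"rx":0,"ry":0,"rz":-0.035}]';python3 -m creep '[{"jaw":1,"tx":0,"ty":-25,"tz":0,"rx":0,"ry":0,"rz":0},{"jaw":1,"tx":0,"ty":-18,"tz":0,"rx":0,"ry":0,"rz":0},{"jaw":1,"tx":0,"ty":-10,"tz":0,"rx":0,"ry":0,"rz":0},{"jaw":1,"tx":0,"ty":0,"tz":0,"rx":0,"ry":0,"rz":0},{"jaw":1,"tx":0,"ty":0,"tz":0,"rx":0,"ry":0,"rz":0}]'; python3 -c "
from h import *
print(telemetry.get_obs()['torque'])"
```

```text
clock: 16.82
tool_pos: [399.0, 231.3, 117.3]
tcp_rot: [0.726, -0.688, 0.0, -0.001]
contact_force: [0.3, -0.7, -2.0]
opening: 6.8
clock: 17.45
tool_pos: [398.7, 69.7, 116.3]
tcp_rot: [-0.643, 0.766, -0.0, 0.0]
contact_force: [0.4, 0.1, -2.1]
opening: 6.7
clock: 18.08
tool_pos: [399.3, 18.6, 115.9]
tcp_rot: [-0.644, 0.765, 0.0, 0.0]
contact_force: [-0.9, -0.6, -2.6]
opening: 6.3
[0.09694689 0.20395362 0.03801619]
```

```bash
python3 -m creep '[{"jaw":1,"tx":10,"ty":0,"tz":-5,"rx":0,"ry":0,"rz":0},{"jaw":1,"tx":18,"ty":-1,"tz":-8,"rx":0,"ry":0,"rz":0},{"jaw":1,"tx":17,"ty":-2,"tz":-5,"rx":0,"ry":0,"rz":0},{"jaw":1,"tx":10,"ty":0,"tz":0,"rx":0,"ry":0,"rz":0},{"jaw":1,"tx":0,"ty":0,"tz":0,"rx":0,"ry":0,"rz":0}]';python3 - <<'E'
from h import *
s=snap('side','s6.png');t=snap('top','t6.png')
o=telemetry.get_obs();print(o['tool_pos'])
P=o['tool_pos']; yaw=-.174
B=P-[0,0,31.3]+Rz(yaw)@[80,0,0]
bail=[np.array([[0,y,112] for y in (-8,0,8)],float)]
def box(x0,x1,y0,y1,z0,z1): return [np.array([[x0,y0,z],[x1,y0,z],[x1,y1,z],[x0,y1,z],[x0,y0,z]],float) for z in (z0,z1)]
L=bail+box(-55,55,-42,42,0,35)[1:]+box(65,89,-5,5,26,62)
ims=[]
for d,x,y in((s,215,205),(t,220,190)):
  for ov in(0,1):
    im=cv2.convertScaleAbs(cv2.resize(np.ascontiguousarray(d["frame"][y:y+75,x:x+100,::-1]),None,fx=4,fy=4,interpolation=cv2.INTER_CUBIC),alpha=1.4)
    if ov:
        for l in L: cv2.polylines(im,[((proj(d,(Rz(yaw)@l.T).T+B)-[x,y]+.5)*4).astype(int)],False,(0,0,255),1)
        cv2.polylines(im,[((proj(d,(Rz(yaw)@hookpts().T).T+[600.3,-8.5,272])-[x,y]+.5)*4).astype(int)],False,(0,160,0),1)
    else:
        for i in range(0,100,10): cv2.line(im,(i*4,0),(i*4,5),(0,0,255));cv2.line(im,(0,i*4),(5,i*4),(0,0,255))
    ims.append(im)
cv2.imwrite('pics/m10.png',np.vstack([np.hstack(ims[:2]),np.hstack(ims[2:])]))
E
```

```text
clock: 18.7
tool_pos: [455.0, 14.9, 97.7]
tcp_rot: [-0.644, 0.765, 0.0, 0.0]
contact_force: [-0.5, -0.0, -2.9]
opening: 6.4
[453.82983119  14.80285838  97.8229797 ]
```

View pics/m10.png

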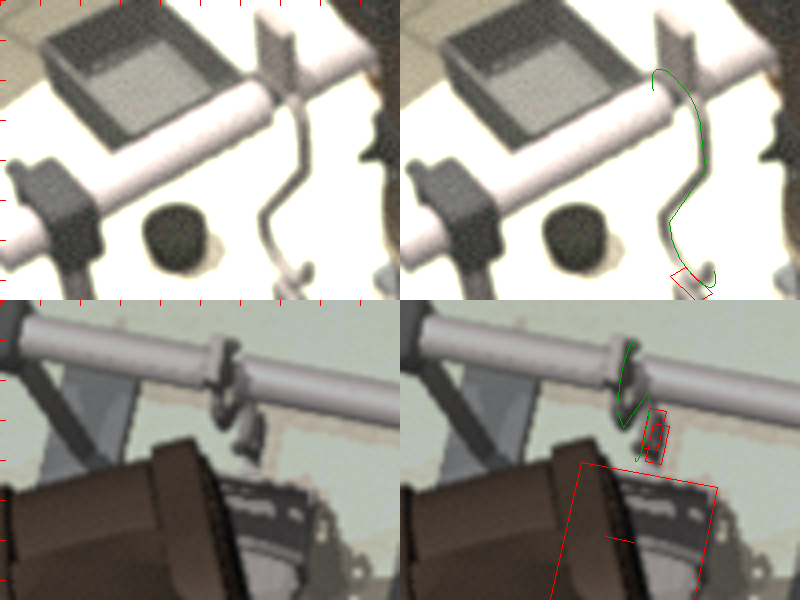

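View 12 (the last): the hook model and bin model (rear lug, rim) both overlay the real ones to about 1 px, and the bin is level in the grip. Moving the bail in over the lower end.

```bash
python3 -m creep '[{"jaw":1,"tx":8,"ty":-1.1,"tz":1.5,"rx":0,"ry":0,"rz":0},{"jaw":1,"tx":8,"ty":-1.1,"tz":0,"rx":0,"ry":0,"rz":0},{"jaw":1,"tx":8,"ty":-1.1,"tz":0,"rx":0,"ry":0,"rz":0},{"jaw":1,"tx":4,"ty":-0.6,"tz":0,"rx":0,"ry":0,"rz":0},{"jaw":1,"tx":0,"ty":0,"tz":0,"rx":0,"ry":0,"rz":0}]';python3 -m creep '[{"jaw":1,"tx":4,"ty":-0.6,"tz":0,"rx":0,"ry":0,"rz":0},{"jaw":1,"tx":4,"ty":-0.6,"tz":0,"rx":0,"ry":0,"rz":0},{"jaw":1,"tx":4,"ty":-0.6,"tz":0,"rx":0,"ry":0,"rz":0},{"jaw":1,"tx":4,"ty":-0.6,"tz":0,"rx":0,"ry":0,"rz":0},{"jaw":1,"tx":0,"ty":0,"tz":0,"rx":0,"ry":0,"rz":0}]'
```

```text
clock: 19.42
tool_pos: [482.5, 10.8, 99.2]
tcp_rot: [-0.644, 0.765, 0.0, -0.0]
contact_force: [0.3, -0.3, -2.1]
opening: 6.2
clock: 20.05
tool_pos: [498.6, 8.4, 99.3]
tcp_rot: [-0.644, 0.765, -0.0, 0.0]
contact_force: [-0.4, -0.3, -2.5]
opening: 6.4
```

```bash
python3 -m creep '[{"jaw":1,"tx":3,"ty":-0.4,"tz":0,"rx":0,"ry":0,"rz":0},{"jaw":1,"tx":3,"ty":-0.4,"tz":0,"rx":0,"ry":0,"rz":0},{"jaw":1,"tx":3,"ty":-0.4,"tz":0,"rx":0,"ry":0,"rz":0},{"jaw":1,"tx":0,"ty":0,"tz":0,"rx":0,"ry":0,"rz":0}]';python3 -m creep '[{"jaw":1,"tx":3,"ty":-0.4,"tz":0,"rx":0,"ry":0,"rz":0},{"jaw":1,"tx":3,"ty":-0.4,"tz":0,"rx":0,"ry":0,"rz":0},{"jaw":1,"tx":3,"ty":-0.4,"tz":0,"rx":0,"ry":0,"rz":0},{"jaw":1,"tx":0,"ty":0,"tz":0,"rx":0,"ry":0,"rz":0}]';python3 -m creep '[{"jaw":1,"tx":3,"ty":-0.4,"tz":0,"rx":0,"ry":0,"rz":0},{"jaw":1,"tx":2,"ty":-0.4,"tz":0,"rx":0,"ry":0,"rz":0},{"jaw":1,"tx":0,"ty":0,"tz":0,"rx":0,"ry":0,"rz":0},{"jaw":1,"tx":0,"ty":0,"tz":0,"rx":0,"ry":0,"rz":0}]'
```

```text
clock: 20.55
tool_pos: [507.5, 7.2, 99.3]
tcp_rot: [-0.644, 0.765, -0.0, 0.0]
contact_force: [-0.6, -0.2, -1.8]
opening: 6.5
clock: 21.05
tool_pos: [516.5, 6.0, 99.3]
tcp_rot: [-0.644, 0.765, -0.0, 0.0]
contact_force: [0.1, 0.7, -2.0]
opening: 6.8
clock: 21.55
tool_pos: [521.2, 5.2, 99.3]
tcp_rot: [-0.644, 0.765, 0.0, -0.0]
contact_force: [-0.2, -0.7, -3.2]
opening: 6.7
```

```bash
python3 -m creep '[{"jaw":1,"tx":0,"ty":0,"tz":-3,"rx":0,"ry":0,"rz":0},{"jaw":1,"tx":0,"ty":0,"tz":-3,"rx":0,"ry":0,"rz":0},{"jaw":1,"tx":0,"ty":0,"tz":-2,"rx":0,"ry":0,"rz":0},{"jaw":1,"tx":0,"ty":0,"tz":0,"rx":0,"ry":0,"rz":0}]';python3 -m creep '[{"jaw":1,"tx":0,"ty":0,"tz":-3,"rx":0,"ry":0,"rz":0},{"jaw":1,"tx":0,"ty":0,"tz":-3,"rx":0,"ry":0,"rz":0},{"jaw":1,"tx":0,"ty":0,"tz":-3,"rx":0,"ry":0,"rz":0},{"jaw":1,"tx":0,"ty":0,"tz":0,"rx":0,"ry":0,"rz":0}]';python3 -m creep '[{"jaw":1,"tx":0,"ty":0,"tz":-3,"rx":0,"ry":0,"rz":0},{"jaw":1,"tx":0,"ty":0,"tz":-3,"rx":0,"ry":0,"rz":0},{"jaw":1,"tx":0,"ty":0,"tz":-2,"rx":0,"ry":0,"rz":0},{"jaw":1,"tx":0,"ty":0,"tz":0,"rx":0,"ry":0,"rz":0}]'
```

```text
clock: 22.05
tool_pos: [521.1, 5.2, 91.1]
tcp_rot: [-0.644, 0.765, 0.0, -0.0]
contact_force: [0.1, 0.0, -3.3]
opening: 6.5
clock: 22.55
tool_pos: [521.0, 5.2, 82.0]
tcp_rot: [-0.644, 0.765, 0.0, -0.0]
contact_force: [0.6, 0.4, -3.1]
opening: 6.3
clock: 23.05
tool_pos: [521.1, 5.2, 74.1]
tcp_rot: [-0.644, 0.765, 0.0, -0.0]
contact_force: [0.8, -0.3, -3.2]
opening: 6.7
```

```bash
python3 -m creep '[{"jaw":1,"tx":0,"ty":0,"tz":-1,"rx":0,"ry":0,"rz":0},{"jaw":1,"tx":0,"ty":0,"tz":-1,"rx":0,"ry":0,"rz":0},{"jaw":1,"tx":0,"ty":0,"tz":0,"rx":0,"ry":0,"rz":0}]';python3 -m creep '[{"jaw":1,"tx":0,"ty":0,"tz":-0.7,"rx":0,"ry":0,"rz":0},{"jaw":1,"tx":0,"ty":0,"tz":0,"rx":0,"ry":0,"rz":0}]';python3 -m creep '[{"jaw":1,"tx":0,"ty":0,"tz":-0.7,"rx":0,"ry":0,"rz":0},{"jaw":1,"tx":0,"ty":0,"tz":0,"rx":0,"ry":0,"rz":0}]'
```

```text
clock: 23.42
tool_pos: [521.4, 5.2, 72.4]
tcp_rot: [-0.644, 0.765, -0.0, 0.0]
contact_force: [0.1, 0.4, -1.2]
opening: 6.4
clock: 23.68
tool_pos: [521.5, 5.3, 71.8]
tcp_rot: [-0.644, 0.765, -0.0, 0.0]
contact_force: [-0.7, 0.3, -0.8]
opening: 6.6
clock: 23.92
tool_pos: [521.5, 5.3, 71.1]
tcp_rot: [-0.644, 0.765, -0.0, 0.0]
contact_force: [-0.3, 0.5, 0.7]
opening: 7.0
```

Contact came at TCP z≈71–72 (predicted 70), and the bin's weight has passed to the hook. Releasing, letting it settle, backing off along −x.

```bash
python3 -m creep '[{"jaw":0.85,"tx":0,"ty":0,"tz":0,"rx":0,"ry":0,"rz":0},{"jaw":0.7,"tx":0,"ty":0,"tz":0,"rx":0,"ry":0,"rz":0},{"jaw":0.5,"tx":0,"ty":0,"tz":0,"rx":0,"ry":0,"rz":0},{"jaw":0.3,"tx":0,"ty":0,"tz":0,"rx":0,"ry":0,"rz":0},{"jaw":0.2,"tx":0,"ty":0,"tz":0,"rx":0,"ry":0,"rz":0}]' 40;python3 -m creep '[{"jaw":0.1,"tx":0,"ty":0,"tz":0,"rx":0,"ry":0,"rz":0},{"jaw":0.1,"tx":0,"ty":0,"tz":0,"rx":0,"ry":0,"rz":0},{"jaw":0.1,"tx":-8,"ty":1.4,"tz":0,"rx":0,"ry":0,"rz":0},{"jaw":0.1,"tx":-15,"ty":2.6,"tz":0,"rx":0,"ry":0,"rz":0},{"jaw":0.1,"tx":-20,"ty":3.5,"tz":0,"rx":0,"ry":0,"rz":0}]';python3 -m creep '[{"jaw":0.1,"tx":-25,"ty":4.3,"tz":0,"rx":0,"ry":0,"rz":0},{"jaw":0.1,"tx":-25,"ty":4.3,"tz":0,"rx":0,"ry":0,"rz":0},{"jaw":0.1,"tx":-10,"ty":0,"tz":20,"rx":0,"ry":0,"rz":0},{"jaw":0.1,"tx":0,"ty":0,"tz":30,"rx":0,"ry":0,"rz":0},{"jaw":0.1,"tx":0,"ty":-30,"tz":40,"rx":0,"ry":0,"rz":0}]'
```

```text
clock: 24.55
tool_pos: [521.3, 5.2, 70.9]
tcp_rot: [-0.644, 0.765, -0.0, -0.0]
contact_force: [0.0, -0.5, 0.9]
opening: 68.3
clock: 25.18
tool_pos: [476.8, 12.9, 70.8]
tcp_rot: [-0.644, 0.765, 0.0, -0.0]
contact_force: [-0.2, 0.6, 0.3]
opening: 76.5
clock: 25.8
tool_pos: [416.6, -7.1, 161.4]
tcp_rot: [-0.645, 0.764, 0.001, -0.0]
contact_force: [1.3, -0.6, 0.6]
opening: 76.7
```

```bash
python3 -m creep '[{"jaw":0.1,"tx":0,"ty":-40,"tz":40,"rx":0,"ry":0,"rz":0},{"jaw":0.1,"tx":0,"ty":-50,"tz":40,"rx":0,"ry":0,"rz":0},{"jaw":0.1,"tx":0,"ty":-50,"tz":40,"rx":0,"ry":0,"rz":0},{"jaw":0.1,"tx":0,"ty":-50,"tz":20,"rx":0,"ry":0,"rz":0},{"jaw":0.1,"tx":0,"ty":-50,"tz":0,"rx":0,"ry":0,"rz":0}]';python3 -m creep '[{"jaw":0.1,"tx":0,"ty":-50,"tz":0,"rx":0,"ry":0,"rz":0},{"jaw":0.1,"tx":0,"ty":-40,"tz":0,"rx":0,"ry":0,"rz":0},{"jaw":0.1,"tx":0,"ty":0,"tz":0,"rx":0,"ry":0,"rz":0},{"jaw":0.1,"tx":0,"ty":0,"tz":0,"rx":0,"ry":0,"rz":0},{"jaw":0.1,"tx":0,"ty":0,"tz":0,"rx":0,"ry":0,"rz":0}]'
cat > chk.py <<'E'
from h import *
def L(): 
    o=telemetry.get_obs()
    s=snap('side','sf.png');t=snap('top','tf.png');return s,t
H=np.array([600.3,-8.5,272]);yaw=-.174
B=H-[0,0,121+112]
fs=[[d["frame"].astype(np.float32).mean(2) for d in L()] for _ in range(4)]
s,t=cal('side'),cal('top')
for k,d in enumerate((s,t)):
    c=proj(d,[B+[0,0,60]])[0].astype(int)
    w=lambda f:f[c[1]-45:c[1]+45,c[0]-35:c[0]+35]
    h=cv2.createHanningWindow((70,90),cv2.CV_32F)
    print("drift px over frames",[np.round(cv2.phaseCorrelate(w(fs[0][k]),w(f[k]),h)[0],2).tolist() for f in fs[1:]])
# bin in the hanging pose: compare rotated/translated patch appearance against predicted rear lug, rim & bail lightness
i0=cv2.imread("pics/top0.png").astype(np.float32).mean(2)
P=np.array([[55,42,35],[55,-42,35],[-55,-42,35],[-55,42,35],[89,0,62],[-89,0,62],[0,0,112]],float)
# warp the bin's initial rim image to predicted hanging rim, then template match for residual offset
a=proj(t,(Rz(.092)@P[:4].T).T+[503.5,303.3,0]); b=proj(t,(Rz(yaw)@P[:4].T).T+B)
M=cv2.getPerspectiveTransform(a.astype(np.float32),b.astype(np.float32)); W=cv2.warpPerspective(i0,M,(640,480))
x0,y0=b.min(0).astype(int)-2;x1,y1=b.max(0).astype(int)+2
y0+=(y1-y0)//2+2
tm=W[y0:y1,x0:x1]; se=fs[-1][1][y0-12:y1+12,x0-12:x1+12]
r_=cv2.matchTemplate(se,tm,cv2.TM_CCOEFF_NORMED);_,m,_,l=cv2.minMaxLoc(r_);print("top rim match",round(m,2),"offset px",l[0]-12,l[1]-12)
E
python3 chk.py
```

```text
clock: 26.42
tool_pos: [418.1, -247.5, 300.8]
tcp_rot: [-0.644, 0.765, -0.002, 0.001]
contact_force: [0.4, 0.4, -0.0]
opening: 76.6
clock: 27.05
tool_pos: [418.4, -334.7, 299.0]
tcp_rot: [-0.644, 0.765, 0.0, 0.0]
contact_force: [0.3, -0.3, -0.3]
opening: 77.2
drift px over frames [[0.07, -0.05], [-0.01, -0.02], [0.01, -0.08]]
drift px over frames [[-0.01, 0.03], [-0.04, -0.02], [-0.02, 0.04]]
top rim match 0.61 offset px 0 -4
```

```bash
python3 -m creep '[{"jaw":0.1,"tx":0,"ty":0,"tz":0,"rx":0,"ry":0,"rz":0},{"jaw":0.1,"tx":0,"ty":0,"tz":0,"rx":0,"ry":0,"rz":0},{"jaw":0.1,"tx":0,"ty":0,"tz":0,"rx":0,"ry":0,"rz":0},{"jaw":0.1,"tx":0,"ty":0,"tz":0,"rx":0,"ry":0,"rz":0},{"jaw":0.1,"tx":0,"ty":0,"tz":0,"rx":0,"ry":0,"rz":0}]'
cat > chk2.py <<'E'
from h import *
from scipy.optimize import minimize
from scipy.spatial.transform import Rotation as Ro
s,t=snap('side','sg.png'),snap('top','tg.png')
def bx(x0,x1,y0,y1,z0,z1): return np.array([[x,y,z] for x in(x0,x1) for y in(y0,y1) for z in(z0,z1)],float)
parts=[bx(-55,55,-42,42,0,35),bx(65,89,-5,5,26,62),bx(-89,-65,-5,5,26,62),bx(-66,-54,-5,5,26,34),bx(54,66,-5,5,26,34)]
def sil(d,p):
    m=np.zeros((480,640),np.uint8);R=Ro.from_rotvec([0,0,p[3]])*Ro.from_rotvec([p[5],p[4],0])
    for q in parts:
        u=proj(d,R.apply(q-[0,0,112])+p[:3]); cv2.fillConvexPoly(m,cv2.convexHull(np.round(u*16).astype(np.int32)),1,shift=4)
    return m
msk=[]
for n,d in(("side",s),("top",t)):
    i0=cv2.imread(f"pics/{n}0.png")[:,:,::-1].astype(int)
    df=cv2.GaussianBlur(np.abs(d["frame"].astype(int)-i0).max(2).astype(np.float32),(3,3),0)
    msk.append((df>35).astype(np.uint8))
p0=np.array([600.3,-8.5,151,-.174,0,0])
for n,d,m in(("side",s,msk[0]),("top",t,msk[1])):
    for z in (151,112):
        q=p0.copy();q[2]=z;S=sil(d,q);print(n,"bail z",z,"predicted-bin pixels changed:",round(m[S>0].mean(),2),S.sum())
def cost(v):
    p=p0+np.array([v[0],v[1],v[2],v[3]/50,v[4]/50,v[5]/50]);c=0
    for d,m in zip((s,t),msk):
        S=sil(d,p);D=cv2.dilate(S,np.ones((7,7)))
        c+=((S>0)&(m==0)).sum()/S.sum()+.5*((D>0)&(S==0)&(m>0)).sum()/S.sum()
    return c+.0005*(v**2).sum()
best=min((minimize(cost,[a,0,b,0,0,0],method="Powell",options=dict(maxiter=8)) for a in(0,8) for b in(0,-5)),key=lambda q:q.fun)
v=best.x;print("cost",best.fun.round(3),"d xyz mm",v[:3].round(1),"yaw,pitch,roll",(v[3:]/50).round(3))
E
python3 chk2.py
```

```text
clock: 28.08
tool_pos: [418.2, -336.3, 299.0]
tcp_rot: [-0.644, 0.765, 0.0, -0.0]
contact_force: [-0.5, 0.3, 0.9]
opening: 76.7
side bail z 151 predicted-bin pixels changed: 0.9 2332
side bail z 112 predicted-bin pixels changed: 0.75 2226
top bail z 151 predicted-bin pixels changed: 0.39 1865
top bail z 112 predicted-bin pixels changed: 0.41 1757
cost 0.775 d xyz mm [ 0.4 -0.6 -1.9] yaw,pitch,roll [ 0.017  0.    -0.002]
```

```bash
python3 -c "
from h import *
print(r.hand_in())"
```

```text
the job is handed in; nothing more can be done
None
```

I hung the S-hook in the bar's groove and the bin by its bail in the hook's lower curl. I handed the job in at about 28 s of the 72 s; no verdict was reported.

**Hook:** Taken off the peg by its tab and lowered over the bar. First contact was at tool height 302.4 mm, against 302 mm predicted for the groove floor and 307 mm for the plain bar. The wrist force changed by only about 2 N there. Later pictures showed it hanging free and upright in the groove.

**Bin:** Gripped by the front lug, carried in clear of the posts and lowered until the hook took its weight. Contact was at tool height about 71–72 mm, with 70 mm predicted. I released it and backed the arm well away.

**Last checks:**
- **Motion:** no visible drift, less than about 0.1 px between frames.
- **Pose:** a fit to the two camera views put the bin within 2 mm of the predicted hanging position and level.
- **Weaker evidence:** the fit cost was high (0.775) because the bin contrasts poorly with the bench from above. Only 39% of the predicted bin pixels had changed in the top view, so the side view (90%) carries most of it. An earlier rim match in the top view was poor (score 0.61) and suggested a 4-pixel (about 10 mm) shift, which the fit did not support.
- **Not checked by eye:** all 12 picture views were used before the bin was hung, so its final position was checked only by numbers. I did not re-measure the bystanders; the path was planned clear of them and no unexpected force showed up.

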